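Set the bottle-top dispenser to 8 and slide the beaker under its spout

TASK

Get the bottle-top dispenser ready for the next sample: turn its setting sleeve to 8 millilitres, clicked fully home with the 8 at the index, and slide the empty beaker across the bench, upright and without lifting it, until the spout points down into the middle of it. Leave the reagent jar, the wash bottle and the ampoule tray where they stand.

Things in the scene. Friction and masses are not known exactly. Their poses are not given: they have to be found in the camera images.
- dispenser: Bottle-top dispenser on an amber bottle in a steel stand, fixed to the bench, 268 mm tall. Origin: on the bench under the bottle's axis, z up, spout along its -x. Stand: disc 104 mm across, 9 mm high, then a ring 82 mm across to 26 mm. Bottle 70 mm across to 100 mm height, neck 40 mm at 122 mm, black adapter 47 mm at 128-146 mm. White piston head on top, 29 mm across at 248-268 mm, does not move.
- sleeve (a joint): Angle of the setting sleeve, rad: 0.55 per millilitre; 0 with the 0 at the index, 4.4 at 8, 5.5 at 10 (stops just beyond). Grows clockwise seen from above, about the bottle's vertical axis. A sprung ball clicks into a notch every half millilitre (0.275 rad, about 0.2 N m to pass); let go, it drops into the nearest notch. Starts at 0 to 2 ml: 3.3 to 4.4 rad to turn, more than one grasp gives.
- sleeve_grip (a point): Point on the sleeve's axis at the height to grip, 236 mm above the bench. Knurled grey cylinder 36 mm across, grip from 215 to 246 mm height, over a sloping skirt 64 mm across (205-215 mm) with dark numbers 0 to 10 and a tick every half; from above the numbers rise anticlockwise, and they read from outside. A grip of 8 N slips at the clicks, 35 N holds.
- index_mark (a point): Outer tip of the dark index finger, 39 mm from the axis on the spout side, 209 mm above the bench, on a fixed white collar 66 mm across (192-204 mm height) below the sleeve. The number that stands beside it is the setting.
- spout_tip (a point): Open lower end of the spout, pointing straight down, 118 mm above the bench, 95 mm from the bottle's axis. The spout is a 7 mm tube that leaves the white valve block (40 x 36 mm, at 146-180 mm height, with a small tap reaching 36 mm from the axis on the dispenser's +y side) level at 163 mm height and bends down at its end.
- beaker: Empty straight glass beaker, 70 mm across (73 mm at the rim), 95 mm tall, wall 3 mm, 90 to 145 g, standing loose on the bench in front of the dispenser, to its left or right. Origin: centre of its underside; z up along its axis.
- reagent: Bystander: amber glass jar with a black cap, 56 mm across, 105 mm tall, loose, on the other side from the beaker. Origin: centre of its underside.
- wash_bottle: Bystander: white plastic wash bottle, 66 mm across, 195 mm tall with its bent jet, loose, at the far left. Origin: centre of its underside.
- ampoule_tray: Bystander: white comb tray 75 x 150 x 25 mm with four amber ampoules lying in it, loose, at the far right. Origin: centre of its underside.

How it is judged:
By the outcome, as a careful person would: the job done as asked, in the order asked, and still so for the second after the job is handed in, with the robot touching nothing.
It also fails if it takes over 67 s, if anything falls off the work surface, if the arm or the gripper's body presses on something with over 40 N, if the wrist force passes 120 N, or if a joint passes its speed limit or range.

ROBOT

A 6-joint arm with a two-finger parallel gripper is mounted at the origin on the work surface. World frame = base frame: x ahead of the robot, y to its left, z up, the work surface at z = 0. Lengths are in mm, angles in rad, forces in N, time in s.
With the tool pointing down it reaches from about 250 to 800 mm from the base axis. Payload 3.9 kg.
Tool frame: the origin (TCP) lies at the very end of the fingers, on their centre line; the grasp point (between the pads) lies 19 mm behind it; z points along the fingers, y is the line along which they close (so a half turn about z gives the same grasp; the last joint's range is limited). The gripper opens to 85 mm and grips with 20 to 120 N. Pads are 22 mm wide; open, the fingers measure 114 mm over their backs; the gripper's body (76 mm by 85 mm) begins 54 mm behind the grasp point. The pads swing forward as they close: fully open they stand 13 mm farther back than shut.
Start: joints at [1.329, 0.26, -0.138, 1.173, 0, 1.571], TCP at [125.707, 509.718, 231.304] pointing down, gripper open.
Joint ranges: [-2.78, 2.78], [-0.83, 1.72], [-1.28, 1.37], [-1.9, 2.12], [-1.57, 1.48], [-3.14, 3.14]. Speed limits (rad/s): [2.57, 2.57, 3.14, 3.14, 3.14, 3.14].

INTERFACE

Orientations are given as a 3x3 rotation matrix whose columns are the frame's x, y, z axes.
In Python, from rig import movep, servo_line, goto_joints, set_gripper, sleep, solve_ik, grab_frame, Unreachable, job_done, current_t, current_joint_positions, current_dq, current_effort, current_tcp_pos, current_ee_rot, current_ft_force, current_wrist_torque, current_gripper_width, current_grip_force gives the robot as it stands. Calls block until the motion is done:
- movep(position, orientation): joint-space move of the TCP to a pose.
- servo_line(position, attitude=None, feed=150, max_force=None): straight line of the TCP; attitude=None keeps the orientation; feed is the mean speed in mm/s. With max_force (N) it stops when the force on the tool has changed by that much, and returns True; else False.
- goto_joints(angles): joint-space move.
- set_gripper(opening, f_grip=None): opening from 0.0 (shut) to 1.0 (fully open); f_grip is the grip in N (None keeps the last); returns when the fingers have stopped.
- sleep(seconds).
- solve_ik(position, orientation): joint angles nearest the present ones, or None.
- grab_frame(name): name is "scene" or "side" or "wrist"; returns a dict with "frame" (480x640x3 uint8, red, green, blue), "K" (3x3 intrinsics, pixels), "rvec" (rotation vector, rad) and "tvec" (3), from world to camera coordinates, as OpenCV has them; the wrist camera has in their place "T_tool_cam" (4x4, takes a point from camera to tool coordinates, whose origin is the TCP and whose axes are the flange's). Camera axes: x right, y down, z forward; pixel columns grow to the right and rows downward; lengths in mm; the calibration is good to about 2 mm. The wrist camera is an equidistant fisheye: a pixel r from the principal point sees the ray r / f radians off the axis. A picture is of the moment at which its call begins: read the wrist's pose just before it. There is no depth.
A pose or a line that the arm cannot do raises Unreachable and nothing moves.
- job_done(): hands the job in; it is judged then, once.
Readings, each from a call of its own:
- current_t(): time.
- current_joint_positions(): joint angles.
- current_dq(): joint speeds.
- current_effort(): joint torques, N m.
- current_tcp_pos(): TCP position.
- current_ee_rot(): TCP orientation.
- current_ft_force(): force on the tool from outside, world axes, zero at the start.
- current_wrist_torque(): the same for the moment, N m.
- current_gripper_width(): opening from 0.0 (shut) to 1.0 (fully open).
- current_grip_force(): force on a finger pad.
Only numpy, scipy, OpenCV 4.12 (cv2) and the standard library are available. Lean on these libraries where they do the work, as an engineer would, in place of code of your own. Each camera call takes 0.05 s, during which the arm holds its last target. There are 200 camera calls.

## Working session

There is one attempt and no reset: what is moved stays moved. The work goes in short steps, each a Python script; the robot and the scene stay as the last script left them, time stands still between calls to the robot, and variables do not carry over. Pictures are saved under pics/ and viewed, at most 10 in all, crops included, and the job is handed in when it is done.

```bash
ls; mkdir -p pics; python3 - <<'E'
from rig import *
import cv2,numpy as np
for n in ("scene","side"):
    d=grab_frame(n); cv2.imwrite(f"pics/{n}0.png",d["frame"][:,:,::-1]); print(n,d["K"].tolist(),d["rvec"],d["tvec"])
d=grab_frame("wrist"); print(d["K"],d["T_tool_cam"],current_t())
E
```

```text
pics
scene [[504.59103353134714, 0.0, 326.4194965434785], [0.0, 504.59103353134714, 239.7537344128086], [0.0, 0.0, 1.0]] [ 1.53510415  1.90201747 -0.92266101] [ 137.55926749 -246.4521202  1474.88062106]
side [[485.30658957719584, 0.0, 321.1750536940449], [0.0, 485.30658957719584, 239.36519872510593], [0.0, 0.0, 1.0]] [ 0.53340901 -2.50657308  1.39705812] [503.63154511 254.87132932 698.19781656]
[[371.64829954   0.         313.62576398]
 [  0.         371.64829954 238.03733336]
 [  0.           0.           1.        ]] [[-3.33529396e-04 -9.57029417e-01 -2.89990663e-01  7.19890213e+01]
 [ 9.99999903e-01 -2.35922023e-04 -3.71546607e-04  6.18027247e-02]
 [ 2.87165849e-04 -2.89990759e-01  9.57029403e-01 -1.41662538e+02]
 [ 0.00000000e+00  0.00000000e+00  0.00000000e+00  1.00000000e+00]] 0.15
```

View pics/scene0.png

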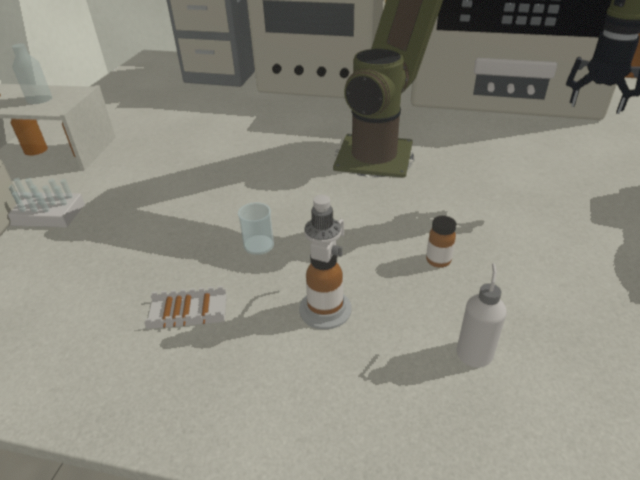

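View pics/side0.png

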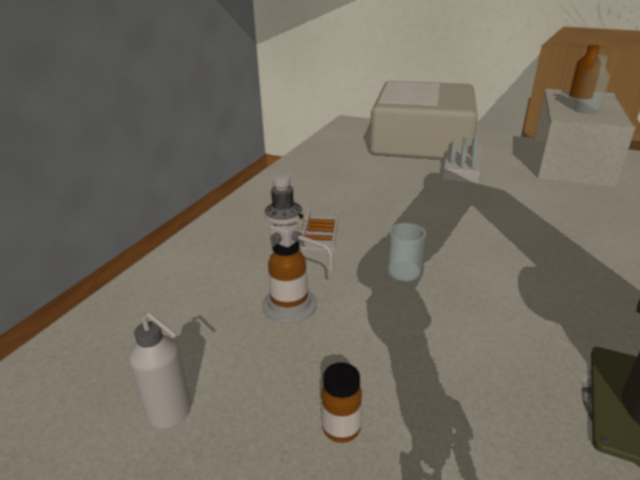

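The scene view shows the dispenser (stand about 325,308; head 322,200), the beaker (257,245), the reagent jar (440,260), the wash bottle (478,360) and the tray (187,308). The side view shows the dispenser head at (282,182), the spout end near (331,273) and the beaker at (405,270). Next I'll turn these into positions.

```bash
cat > h.py <<'E'
from rig import *
import cv2,numpy as np
def ray(d,px):
    R=cv2.Rodrigues(np.array(d["rvec"],float))[0]; t=np.array(d["tvec"],float)
    p=cv2.undistortPoints(np.array([[px]],float),d["K"],None)[0,0]
    v=R.T@np.array([*p,1]); return -R.T@t, v/np.linalg.norm(v)
def plane(d,px,z):
    c,v=ray(d,px); return c+v*(z-c[2])/v[2]
def tri(a,pa,b,pb):
    c1,v1=ray(a,pa);c2,v2=ray(b,pb)
    s=np.linalg.lstsq(np.c_[v1,-v2],c2-c1,rcond=None)[0]
    p,q=c1+s[0]*v1,c2+s[1]*v2; return (p+q)/2,np.linalg.norm(p-q)
def wray(d,px,pos,R):
    K=d["K"]; x=(px[0]-K[0,2])/K[0,0]; y=(px[1]-K[1,2])/K[1,1]; r=np.hypot(x,y)
    v=np.array([x/r*np.sin(r),y/r*np.sin(r),np.cos(r)]); T=d["T_tool_cam"]
    return pos+R@T[:3,3], R@T[:3,:3]@v
def wproj(d,P,pos,R):
    T=d["T_tool_cam"]; c=T[:3,:3].T@(R.T@(np.asarray(P)-pos)-T[:3,3]); h=np.hypot(c[0],c[1]); th=np.arctan2(h,c[2])
    return d["K"][:2,2]+d["K"][0,0]*th*c[:2]/h
E
python3 - <<'E'
from h import *
a=grab_frame("scene");b=grab_frame("side")
print("tri head",tri(a,(322,198),b,(282,180)))
for n,d,L in (("scene",a,{"stand":((325,307),9),"wash":((478,358),0),"beakertop":((256,210),95),"bkbase":((259,244),0),"reag":((443,223),105)}),
 ("side",b,{"head":((282,179),268),"stand":((290,303),9),"spout":((331,275),118),"bktop":((407,232),95),"reag":((342,374),105)})):
    for k,(p,z) in L.items(): print(n,k,plane(d,p,z).round(1))
# zoom crops
A=cv2.resize(a["frame"][185:285,230:380],None,fx=5.3,fy=5.3,interpolation=2)[:,:,::-1][:300*2]
B=cv2.resize(b["frame"][170:320,250:450],None,fx=4,fy=4,interpolation=2)[:,:,::-1]
cv2.imwrite("pics/B.png",B)
E
```

```text
tri head (array([619.07700812,  -2.88145068, 263.68022038]), np.float64(3.407431649468194))
scene stand [625.1  -2.8   9. ]
scene wash [682.9 292.2   0. ]
scene beakertop [ 450.9 -196.4   95. ]
scene bkbase [ 454.1 -198.7    0. ]
scene reag [432.4 206.1 105. ]
side head [615.4   5.3 268. ]
side stand [618.9  -0.8   9. ]
side spout [522.6  24.3 118. ]
side bktop [ 454.9 -198.7   95. ]
side reag [427.5 206.2 105. ]
```

View pics/B.png

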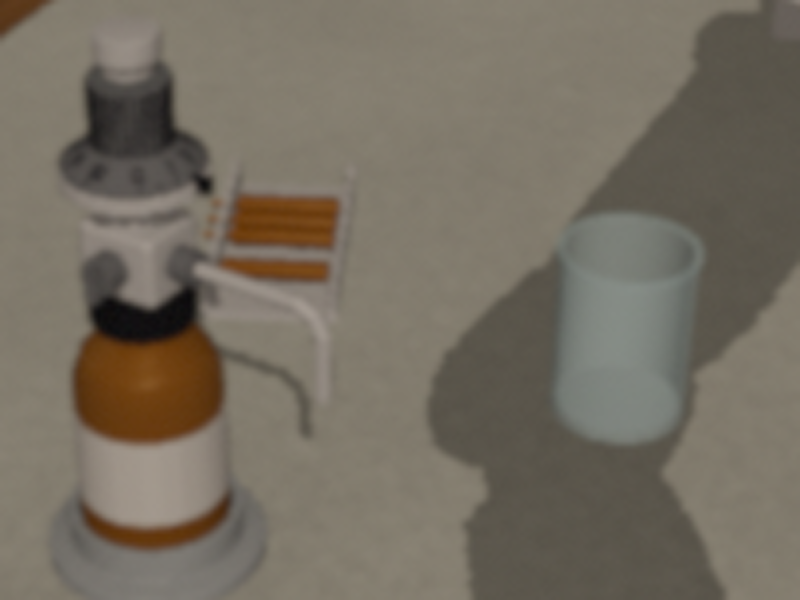

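The spout tip is at about (330.2,270) and the index tip at about (301.2,216.2) in the side frame. Now I'll check reach by yaw and move above the dispenser.

```bash
cat >> h.py <<'E'
def Rz(yaw): # tool down, tool x at angle yaw in world
    c,s=np.cos(yaw),np.sin(yaw); return np.array([[c,s,0],[s,-c,0],[0,0,-1.]])
E
python3 - <<'E'
from h import *
b=grab_frame("side")
print("spout",plane(b,(330.2,270),118),"index",plane(b,(301.2,216.2),209))
print(current_ee_rot().round(2))
for yd in range(-180,180,30):
    q=solve_ik([620,-1,217],Rz(np.radians(yd))); print(yd,None if q is None else np.round(q,2))
movep([560,-1,340],Rz(np.pi))
p,R=np.array(current_tcp_pos()),np.array(current_ee_rot()); d=grab_frame("wrist")
np.savez("w1.npz",p=p,R=R,f=d["frame"]); cv2.imwrite("pics/w1.png",d["frame"][:,:,::-1]); print(p,R.round(2),current_t(),current_joint_positions())
E
```

```text
spout [529.58383219  11.62027117 118.        ] index [581.83452872   8.7979986  209.        ]
[[-0.97  0.24 -0.  ]
 [ 0.24  0.97 -0.  ]
 [-0.   -0.   -1.  ]]
-180 [-0.    0.43  0.08  1.22  0.   -0.  ]
-150 [-0.    0.43  0.08  1.22  0.   -0.53]
-120 [-0.    0.43  0.08  1.22  0.   -1.05]
-90 [-0.    0.43  0.08  1.22  0.   -1.57]
-60 [-0.    0.43  0.08  1.22  0.   -2.1 ]
-30 [-0.    0.43  0.08  1.22  0.   -2.62]
0 [-0.    0.43  0.08  1.22  0.    3.14]
30 [-0.    0.43  0.08  1.22  0.    2.62]
60 [-0.    0.43  0.08  1.22  0.    2.09]
90 [-0.    0.43  0.08  1.22  0.    1.57]
120 [-0.    0.43  0.08  1.22  0.    1.05]
150 [-0.    0.43  0.08  1.22  0.    0.52]
[ 5.59873793e+02 -1.91793760e-01  3.39852104e+02] [[-1. -0. -0.]
 [-0.  1.  0.]
 [ 0.  0. -1.]] 2.7667 [-3.77561819e-04  3.04402108e-01  2.04592041e-01  1.47128489e+00
  2.00292537e-04 -1.68179477e-03]
```

View pics/w1.png

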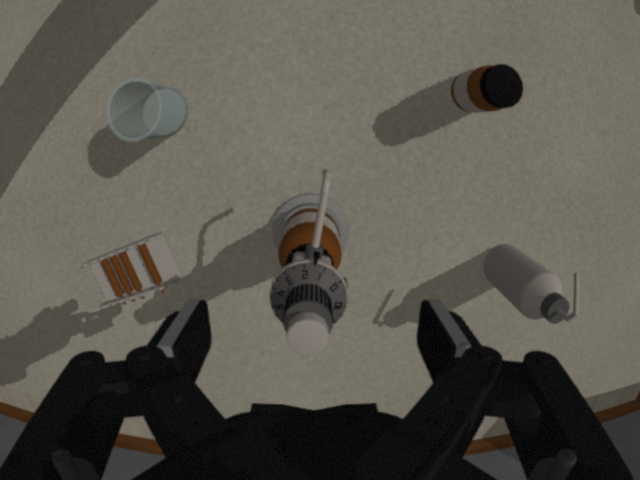

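Wrist view: piston head at about (308,335), skirt numbers around (308,275), spout end near (326,172), and the index finger near (315,258). I'll enlarge the sleeve.

```bash
python3 - <<'E'
from h import *
f=np.load("w1.npz")["f"]
c=cv2.resize(f[160:360,250:370],None,fx=3,fy=3,interpolation=2)
g=cv2.resize(f[235:325,260:360],None,fx=6.6,fy=6.6,interpolation=2)[:600]
cv2.imwrite("pics/w1c.png",np.hstack([g[:594,:420+20*6],c[:594,100:260]])[:,:,::-1])
E
```

```text
(no output)
```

View pics/w1c.png

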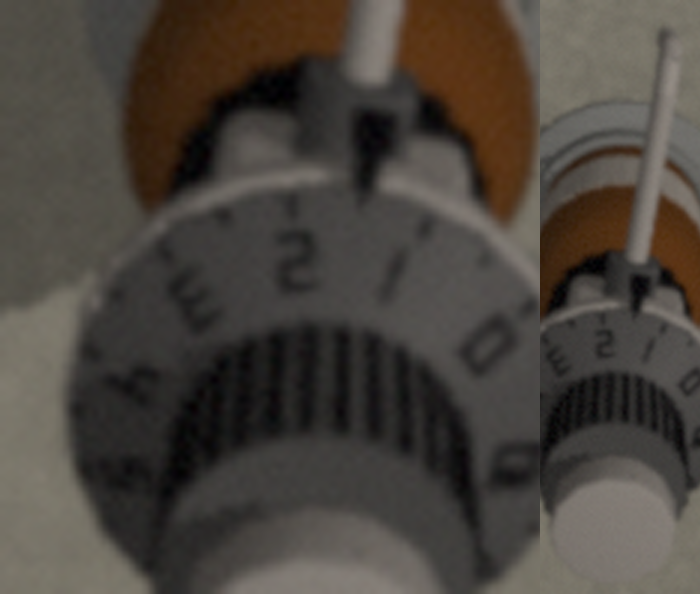

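```bash
python3 - <<'E'
from h import *
w=np.load("w1.npz"); d=grab_frame("wrist")
def wp(px,z):
    c,v=wray(d,px,w["p"],w["R"]); return (c+v*(z-c[2])/v[2]).round(1)
for n,px,z in (("head",(307.3,336.7),268),("index",(315.8,263.8),209),("bend",(325,172),160),("tip",(325,170.5),118),("bktop",(136,110),95),("bkbase",(165,110),0),("t1",(324.4,269.1),205),("t2",(304.2,266.1),205),("tray",(135,268),25),("reag",(501,86),105)): print(n,wp(px,z))
E
```

```text
head [621.6  -4.9 268. ]
index [591.5   1.1 209. ]
bend [525.4   9.2 160. ]
tip [528.8  10.5 118. ]
bktop [ 457.6 -196.5   95. ]
bkbase [ 454.4 -200.     0. ]
t1 [597.5   8.  205. ]
t2 [594.9  -8.1 205. ]
tray [ 671.1 -256.6   25. ]
reag [429.9 201.8 105. ]
```

The index stands midway between 1 and 2, so the setting is 1.5 ml and the sleeve needs 3.575 rad clockwise. Joint 6 has the range for that. I'll grip it now and check the centring forces.

```bash
cat >> h.py <<'E'
def st(s=""):
    print(s,"t%.1f"%current_t(),"F",np.round(current_ft_force(),1),"M",np.round(current_wrist_torque(),2),"tcp",np.round(current_tcp_pos(),1),"q6 %.3f"%current_joint_positions()[5],"w %.3f g %.0f"%(current_gripper_width(),current_grip_force()))
E
python3 - <<'E'
from h import *
R=Rz(np.pi+1.8)
movep([620,-3,330],R); print(np.round(current_joint_positions(),3))
print(servo_line([620,-3,219],feed=120,max_force=15)); st("down")
set_gripper(0.0,25); st("closed")
E
```

```text
[-0.005  0.419  0.353  1.505  0.    -1.804]
False
down t5.5 F [ 0.4 -0.1  0.9] M [ 0.03  0.04 -0.02] tcp [620.6  -3.  219.9] q6 -1.805 w 0.999 g 0
closed t6.0 F [2.9 0.9 1.8] M [ 0.17 -0.5  -0.01] tcp [621.3  -2.8 219.8] q6 -1.805 w 0.410 g 27
```

```bash
python3 - <<'E'
from h import *
set_gripper(0.0,60); st("grip")
q=np.array(current_joint_positions()); q0=q[5]
for k in range(1,7):
    q[5]=q0+0.275*k; goto_joints(q); st(k)
    if np.linalg.norm(current_ft_force()[:2])>40: break
E
```

```text
grip t6.2 F [4.1 1.9 4.9] M [ 0.3  -0.7  -0.02] tcp [621.3  -2.8 219.9] q6 -1.805 w 0.402 g 60
1 t6.6 F [4.1 0.8 2. ] M [ 0.24 -0.75 -0.03] tcp [621.8  -2.7 220. ] q6 -1.533 w 0.402 g 60
2 t6.9 F [5.4 1.4 0.9] M [ 0.18 -1.05 -0.02] tcp [622.3  -2.8 220. ] q6 -1.257 w 0.402 g 60
3 t7.3 F [6.3 0.  1. ] M [ 0.09 -1.19 -0.03] tcp [622.7  -3.  220. ] q6 -0.982 w 0.398 g 60
4 t7.7 F [ 7.1 -0.6  0.9] M [ 0.01 -1.42 -0.03] tcp [623.1  -3.3 220. ] q6 -0.707 w 0.403 g 60
5 t8.0 F [ 8.9 -1.3 -0.2] M [-0.21 -1.54 -0.  ] tcp [623.4  -3.7 220. ] q6 -0.432 w 0.403 g 61
6 t8.4 F [ 8.5 -3.1 -1.6] M [-0.45 -1.58  0.03] tcp [623.5  -4.2 220. ] q6 -0.157 w 0.406 g 61
```

```bash
python3 - <<'E'
from h import *
q=np.array(current_joint_positions()); q0=-1.805
for k in range(7,14):
    q[5]=q0+0.275*k; goto_joints(q)
    if k%3==1: st(k)
sleep(0.2); st("end"); set_gripper(1.0); sleep(.2); st("open")
p=current_tcp_pos(); servo_line([p[0],p[1],300],feed=150)
movep([560,-1,340],Rz(np.pi)); 
p,R=np.array(current_tcp_pos()),np.array(current_ee_rot()); d=grab_frame("wrist"); st()
f=d["frame"]; np.savez("w2.npz",p=p,R=R,f=f)
cv2.imwrite("pics/w2.png",cv2.resize(f[235:325,260:360],None,fx=6.6,fy=6.6,interpolation=2)[:,:,::-1])
E
```

```text
7 t8.8 F [ 3.6 -1.5  1.5] M [-0.18 -0.7  -0.02] tcp [623.6  -4.8 220. ] q6 0.115 w 0.405 g 61
10 t9.9 F [ 1.3 -5.6  2.9] M [-1.05 -0.41 -0.06] tcp [622.9  -6.1 220. ] q6 0.939 w 0.400 g 61
13 t11.0 F [-1.5 -6.3  4.6] M [-1.18  0.25 -0.05] tcp [621.4  -6.3 220. ] q6 1.764 w 0.403 g 61
end t11.2 F [ 0.2 -6.1  4.6] M [-1.12  0.26  0.01] tcp [621.4  -6.3 219.9] q6 1.764 w 0.402 g 61
open t11.9 F [-0.2  0.  -0.5] M [-0.   -0.    0.01] tcp [623.6  -4.2 220. ] q6 1.770 w 0.999 g 0
 t14.2 F [-0.1  0.  -0.5] M [-0.04 -0.03 -0.01] tcp [560.   -1.  339.6] q6 -0.001 w 0.997 g 0
```

View pics/w2.png

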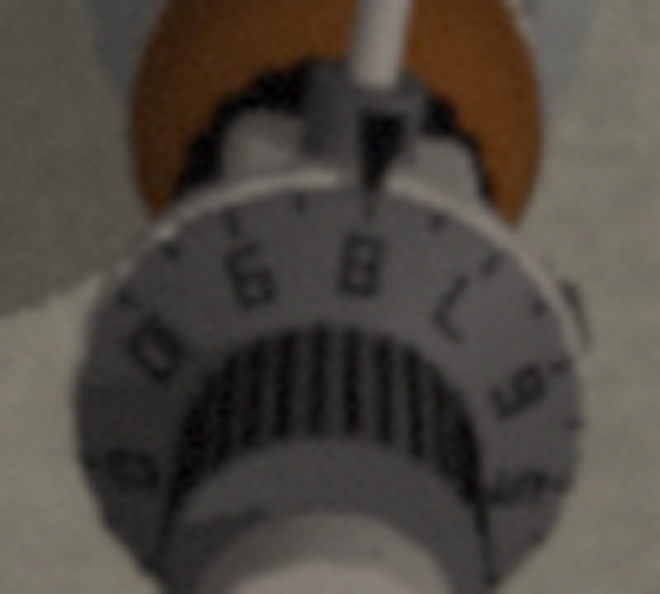

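The 8 tick at (370,200) lines up with the index finger, so the setting is 8 ml. For the beaker, I'll check a near-horizontal straddling grasp that stays below the spout.

```bash
cat >> h.py <<'E'
def Rt(az,tilt): # tool z along azimuth az, pointing tilt below horizontal; tool x upward side
    z=np.array([np.cos(az)*np.cos(tilt),np.sin(az)*np.cos(tilt),-np.sin(tilt)])
    y=np.cross(z,[0,0,1.]); y/=np.linalg.norm(y); y=-y
    x=np.cross(y,z)
    return np.c_[x,y,z]
def bk(c,az,tilt,back=0,z=50,g=19): # TCP pose so grasp point is over beaker centre c, height z
    R=Rt(az,tilt); return np.array([c[0],c[1],z])+R[:,2]*(g-back),R
E
python3 - <<'E'
from h import *
R=Rt(0,.3); print(R.round(2),np.linalg.det(R))
S=(455,-198);G=(528.5,10.7)
for t in (10,20,30,40,50):
  for az in (-20,0,20,40):
    o=[]
    for c,b in ((S,100),(S,0),(G,0),(G,100)):
        q=solve_ik(*bk(c,np.radians(az),np.radians(t),b)); o.append("-" if q is None else str(np.round(q,1).tolist()))
    print(t,az,o)
# beaker refinement from two views by blue-green mask
for n in ("scene","side"):
    d=grab_frame(n);f=d["frame"].astype(int); m=((f[:,:,2]-f[:,:,0]>8)).astype(np.uint8)
    k,_,s,c=cv2.connectedComponentsWithStats(m); i=1+np.argmax(s[1:,4]); print(n,s[i],c[i]); x,y,w,h,_=s[i]
E
```

```text
[[-0.3  -0.    0.96]
 [-0.    1.    0.  ]
 [-0.96 -0.   -0.3 ]] 0.9999999999999999
10 -20 ['-', '-', '-', '-']
10 0 ['-', '-', '-', '-']
10 20 ['[-1.3, 0.8, -0.9, 0.4, 1.4, -2.1]', '-', '-', '-']
10 40 ['[-1.2, 1.0, -0.5, 1.3, 1.2, -2.7]', '[-1.0, 0.9, -0.6, 0.8, 1.3, -2.3]', '-', '[-0.8, 0.8, -1.2, -0.7, 1.4, -1.3]']
20 -20 ['-', '-', '-', '-']
20 0 ['-', '-', '-', '-']
20 20 ['[-1.3, 0.6, -1.0, 0.1, 1.2, -1.7]', '[-1.0, 0.7, -1.2, -0.9, 1.2, -1.0]', '-', '-']
20 40 ['[-1.2, 0.8, -0.5, 1.0, 1.1, -2.4]', '[-1.0, 0.7, -0.7, 0.5, 1.2, -2.0]', '-', '[-0.8, 0.6, -1.2, -0.5, 1.2, -1.3]']
30 -20 ['-', '-', '-', '-']
30 0 ['-', '-', '-', '-']
30 20 ['[-1.2, 0.4, -1.0, 0.1, 1.0, -1.5]', '[-0.9, 0.6, -1.2, -0.6, 1.0, -1.0]', '-', '-']
30 40 ['[-1.1, 0.6, -0.6, 0.8, 1.0, -2.1]', '[-1.0, 0.6, -0.8, 0.4, 1.0, -1.7]', '[-0.4, 0.6, -1.2, -0.8, 0.9, -0.8]', '[-0.7, 0.4, -1.1, -0.2, 1.0, -1.2]']
40 -20 ['-', '-', '-', '-']
40 0 ['-', '-', '-', '-']
40 20 ['[-1.1, 0.2, -1.0, 0.2, 0.9, -1.3]', '[-0.9, 0.4, -1.1, -0.3, 0.8, -1.0]', '-', '-']
40 40 ['[-1.1, 0.4, -0.6, 0.7, 0.9, -1.9]', '[-0.9, 0.5, -0.8
[... 248 characters left out ...]
0.6]']
50 0 ['[-0.8, -0.0, -1.1, -0.1, 0.5, -0.7]', '[-0.6, 0.3, -1.2, -0.5, 0.4, -0.5]', '[0.0, 0.3, -1.2, -0.7, -0.0, 0.0]', '[0.0, -0.0, -1.2, -0.3, -0.0, 0.0]']
50 20 ['[-0.9, 0.1, -0.9, 0.3, 0.7, -1.2]', '[-0.8, 0.3, -1.0, -0.1, 0.6, -1.0]', '[-0.2, 0.3, -1.1, -0.5, 0.3, -0.4]', '[-0.3, 0.0, -1.1, -0.2, 0.4, -0.5]']
50 40 ['[-1.0, 0.3, -0.6, 0.7, 0.7, -1.7]', '[-0.8, 0.4, -0.8, 0.3, 0.7, -1.5]', '[-0.3, 0.4, -1.0, -0.2, 0.6, -0.9]', '[-0.4, 0.1, -0.9, 0.2, 0.6, -1.0]']Traceback (most recent call last):
  File "<stdin>", line 13, in <module>
    return _wrapfunc(a, 'argmax', axis=axis, out=out, **kwds)
    return bound(*args, **kwds)
ValueError: attempt to get argmax of an empty sequence
```

```bash
python3 - <<'E'
from h import *
S=np.array([455,-198.]);az,t=np.radians(40),np.radians(35)
G=np.array([528.5,10.7])
for c,b in ((S,220),(S,100),(S,0),(G,0),(G,120)):
    q=solve_ik(*bk(c,az,t,b,45,25)); print(b,None if q is None else np.round(q,2))
movep(*bk(S,az,t,220,45,25)); st("pre")
print(servo_line(bk(S,az,t,60,45,25)[0],feed=130,max_force=8)); st("near")
p,R=np.array(current_tcp_pos()),np.array(current_ee_rot()); f=grab_frame("scene")["frame"];g=grab_frame("side")["frame"]
cv2.imwrite("pics/near.png",np.hstack([cv2.resize(f[150:350,170:370],(400,400),interpolation=2),cv2.resize(g[170:370,300:500],(400,400),interpolation=2)])[:,:,::-1])
E
```

```text
220 [-1.3   0.49 -0.43  1.17  0.84 -2.24]
100 [-1.1   0.51 -0.63  0.74  0.92 -1.95]
0 [-0.92  0.57 -0.77  0.3   0.96 -1.65]
0 [-0.4   0.54 -1.15 -0.69  0.82 -0.84]
120 [-0.66  0.29 -1.06 -0.07  0.93 -1.21]
pre t16.2 F [ 0.  -0.4 -0.4] M [-0.43  0.53  0.03] tcp [ 333.1 -300.8  157. ] q6 -2.238 w 1.001 g 0
False
near t17.6 F [ 0.7 -0.6  1.5] M [-0.43  0.56  0.03] tcp [ 433.1 -216.8   65.3] q6 -1.839 w 1.001 g 0
```

View pics/near.png

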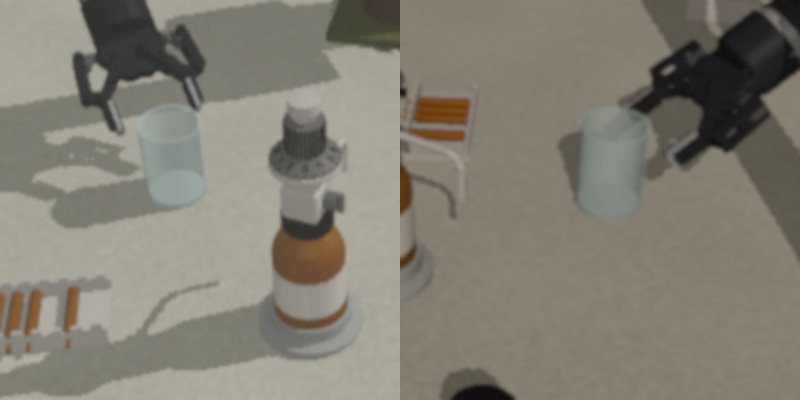

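In both crops (beaker at about (172,155) left, (612,162) right), the fingers straddle the beaker without touching it. I'll go in and grip.

```bash
python3 - <<'E'
from h import *
S=np.array([455,-198.]);az,t=np.radians(40),np.radians(35)
tgt=bk(S,az,t,0,45,25)[0]
print(tgt,servo_line(tgt,feed=70,max_force=6)); st("in")
set_gripper(0.0,20); st("grip")
f=grab_frame("scene")["frame"];g=grab_frame("side")["frame"]
cv2.imwrite("pics/grip.png",np.hstack([cv2.resize(f[150:350,170:370],(400,400),interpolation=2),cv2.resize(g[170:370,300:500],(400,400),interpolation=2)])[:,:,::-1])
E
```

```text
[ 470.68767179 -184.83648039   30.66058909] False
in t18.7 F [-0.2 -0.3  0.9] M [-0.48  0.57  0.03] tcp [ 470.7 -185.1   30.7] q6 -1.652 w 0.998 g 0
grip t19.0 F [-1.  -1.3  1.4] M [-0.44  0.51 -0.06] tcp [ 470.8 -185.3   30.9] q6 -1.652 w 0.803 g 29
```

View pics/grip.png

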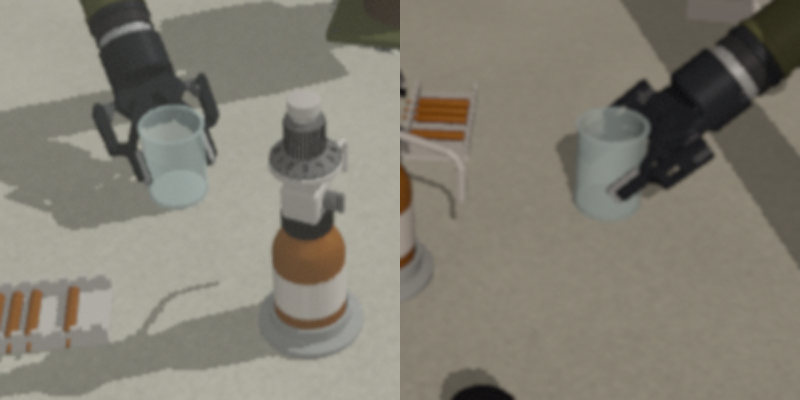

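Both crops show the beaker gripped on both sides and upright. I'll slide it under the spout.

```bash
python3 - <<'E'
from h import *
p=np.array(current_tcp_pos()); d=np.array([528.5-455,10.7+198,0])
print(servo_line(p+d*0.5+[0,0,-.8],feed=70,max_force=15)); st("mid")
print(servo_line(p+d*0.93+[0,0,-.8],feed=70,max_force=15)); st("near")
a=grab_frame("scene");b=grab_frame("side"); np.savez("g.npz",a=a["frame"],b=b["frame"])
f=a["frame"];g=b["frame"]
cv2.imwrite("pics/s.png",np.hstack([cv2.resize(f[190:320,255:385],(400,400),interpolation=2),cv2.resize(g[200:330,255:385],(400,400),interpolation=2)])[:,:,::-1])
E
```

```text
False
mid t20.8 F [ 0.2 -1.8  5. ] M [-0.05 -0.15 -0.28] tcp [508.1 -80.5  30.9] q6 -1.248 w 0.803 g 29
False
near t22.3 F [-0.2 -3.4  6. ] M [-0.1  -0.13 -0.35] tcp [539.9   8.7  30.9] q6 -0.895 w 0.796 g 29
```

View pics/s.png

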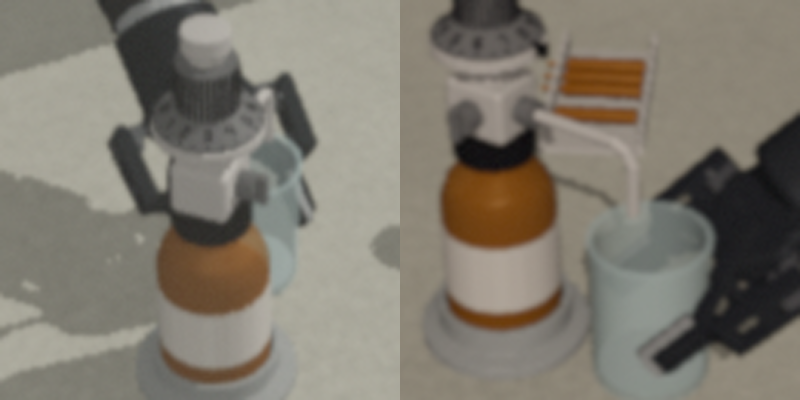

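The right crop shows the rim centre at about (650,239) and the spout tip at about (633,215), just inside the rim. I'll compute the remaining offset in this same view.

```bash
python3 - <<'E'
from h import *
b=grab_frame("side"); u=lambda x,y:(255+(x-400)/3.077,200+y/3.077)
print("rim",plane(b,u(650,239),95),"tip",plane(b,u(633,215),118), "tip2",plane(b,(330.2,270),118))
# predicted rim extents for a beaker at (523.4,-3.9) and ideal (529,11)
R=cv2.Rodrigues(b["rvec"])[0]
for c in ((523.4,-3.9),(529,11)):
    th=np.linspace(0,6.28,200); P=np.c_[c[0]+36.5*np.cos(th),c[1]+36.5*np.sin(th),0*th+95]
    q=cv2.projectPoints(P,b["rvec"],b["tvec"],b["K"],None)[0][:,0]; q=(q-[255,200])*3.077+[400,0]; print(c,q.min(0),q.max(0))
E
```

```text
rim [523.99882373  -1.28023754  95.        ] tip [528.9206159   10.93231999 118.        ] tip2 [529.58383219  11.62027117 118.        ]
(523.4, -3.9) [588.02794046 199.92939188] [717.75788413 276.34407221]
(529, 11) [567.58629719 211.22937103] [698.73899285 289.42515014]
```

```bash
python3 - <<'E'
from h import *
p=np.array(current_tcp_pos())
print(servo_line([p[0]+5,p[1]+13,30.1],feed=40,max_force=15)); st("at")
set_gripper(0.97); st("open"); 
az,t=np.radians(40),np.radians(35); z=Rt(az,t)[:,2]
p=np.array(current_tcp_pos())
print(servo_line(p-z*140,feed=110,max_force=8)); st("back")
p=np.array(current_tcp_pos()); servo_line(p+[-60,-60,80],feed=150)
movep([400,-1,420],Rz(np.pi)); st("up")
p,R=np.array(current_tcp_pos()),np.array(current_ee_rot()); w=grab_frame("wrist"); np.savez("w3.npz",p=p,R=R,f=w["frame"])
g=grab_frame("side")["frame"]; f=w["frame"]
print(wproj(w,[529,11,95],p,R))
x,y=[int(v) for v in wproj(w,[550,11,110],p,R)]; x=max(65,min(x,575));y=max(65,min(y,415))
cv2.imwrite("pics/fin.png",np.hstack([cv2.resize(f[y-65:y+65,x-65:x+65],(400,400),interpolation=2),cv2.resize(g[200:330,255:385],(400,400),interpolation=2)])[:,:,::-1]); print(x,y)
E
```

```text
False
at t23.0 F [ 0.3 -2.2  5.1] M [-0.06 -0.23 -0.36] tcp [545.7  21.7  30.8] q6 -0.847 w 0.802 g 29
open t23.3 F [-0.6  0.2 -0.4] M [-0.45  0.54  0.07] tcp [544.   22.2  29.4] q6 -0.848 w 0.968 g 0
False
back t24.7 F [-0.4 -0.5  0.9] M [-0.47  0.56  0.01] tcp [456.  -51.3 109.6] q6 -1.296 w 0.968 g 0
up t27.1 F [-0.2 -0.4  0.4] M [-0.1   0.    0.03] tcp [399.8  -1.  418.9] q6 -0.003 w 0.968 g 0
[322.77709273 280.83843004]
322 299
```

View pics/fin.png

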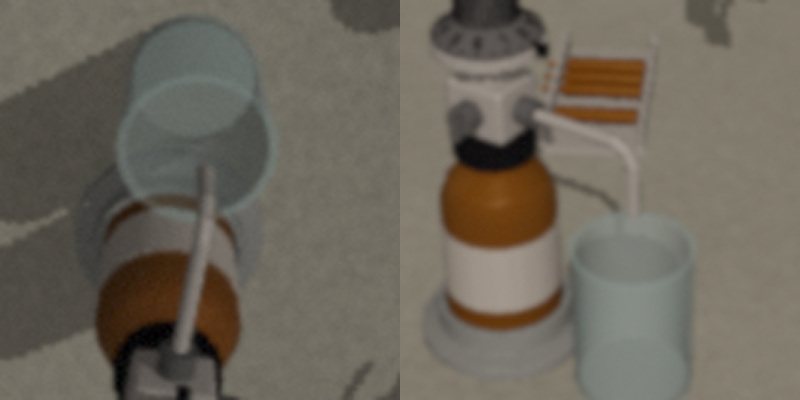

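The rim centre is within about 3 mm of the spout tip in both views: wrist rim centre (321,281) against a predicted (322.8,280.8), and side rim span 569–695 against the ideal 568–699. The beaker stands upright, so I'm handing in.

```bash
python3 -c "
from rig import *
sleep(0.3); print(job_done(), current_t())"
```

```text
the job is handed in; nothing more can be done
the job is handed in; nothing more can be done
```

I turned the sleeve to 8 ml (the 8 stood at the index after I let go), then slid the beaker upright under the spout to within about 3 mm of centre; the job went in at about 27 s of the 67 s limit, and the arm met no contact with the reagent jar, wash bottle or ampoule tray, though I didn't re-measure where they stand.

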